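# Feed a bridge blank through the router table's tunnel guard to the stop

## Robot

A 6-joint arm with a two-finger parallel gripper is mounted at the origin on the work surface. World frame = base frame: x ahead of the robot, y to its left, z up, the work surface at z = 0. Lengths are in m, angles in rad, forces in N, time in s.
With the tool pointing down it reaches from about 0.25 to 0.775 m from the base axis. Payload 4 kg.
Tool frame: the origin (TCP) lies between the finger pads; the fingertips stand tip_extent ahead of it and the grasp point (between the pads) lies 11 mm behind it (tip_extent is the distance from the TCP to the fingertips, in m); z points along the fingers, x is the direction in which the jaws open and shut, and the axes are right-handed (so a half turn about z gives the same grasp; the last joint's range is limited). The gripper opens to 94 mm and grips with 3 to 60 N. Pads are 16 mm wide; open, the fingers measure 119 mm over their backs; the gripper's body (75 mm by 177 mm) begins 78 mm behind the grasp point.
Start: joints at [-1.373, 0.087, 1.371, -0, 1.684, -0.103], TCP at [0.163, -0.525, 0.214] pointing down, gripper open.
Joint ranges: [-3.1, 3.1], [-0.76, 2.03], [0.27, 2.55], [-1.08, 4.22], [0.17, 2.65], [-2.57, 2.57]. Speed limits (rad/s): [2.79, 2.79, 3.14, 3.14, 3.14, 3.14].

## Interface

Orientations are given as a unit quaternion [x, y, z, w].
In Python, from bench import observe, camera, hand_in, recognise, silhouettes, mark_of, tip_extent gives the robot as it stands. The module is installed in compiled form; this text tells all that it offers.
- The arm moves only by the tool apply_moves, never from a script. Its argument "targets" is a list that holds one entry, the list of rows, each a list of 7 numbers: the turn, a rotation vector about the tool's x, y, z in degrees, then the shift along the tool's x, y, z in mm, then the opening, from -1 (shut) to 1 (fully open). A call has 1 to 10 rows; each row is the pose to reach, as a shift and turn from the pose commanded when the call began, along the tool's axes at that moment; what a row does not reach only later rows make up. A row lasts 1/10 s, in which the tool goes at most 50 mm and 8.59 degrees, less where a joint would pass 70% of its speed; a pose out of reach is approached as far as the arm can. A call with a gripper value outside its range is refused whole. The fingers move at their own pace and stop on an object; "grip_force" is the grip in N (left out, the last holds). Time passes only in rows, so rows that repeat a pose let the fingers close. It gives the time, the measured TCP pose, the force and the opening at its end, in the units of the state.
- observe(): the state, without advancing time (a new reading comes with each control period).
- camera(name): name is "scene" or "top" or "wrist"; returns a dict with "img" (384x512x3 uint8, blue, green, red), "mtx" (3x3 intrinsics, pixels), "k1" (the pictures are not rectified: a ray, as slopes to the right and down, at radius r is drawn at 1 + k1 r^2 times it, then the intrinsics apply), "R" (3x3) and "t" (3): a world point X has camera coordinates R X + t. Camera axes: x right, y down, z forward; pixel columns grow to the right and rows downward; lengths in m; the calibration is good to about 2 mm. A picture is of the moment at which its call begins. There is no depth.
- hand_in(): hands the job in, once; it reports no verdict.
Trained networks look in a picture, given as the dict that the camera call returned (one of the last four; its "shot" number tells which), for a name from the list of things; names that differ only in an ending like _2 or _b are one class to them, and where a whole thing is asked for, a point or a joint stands for the part that bears it (a point fixed in the world has none). Each returns a list of dicts, best first, with "conf" (0 to 1); they miss things now and then, are a little off and sometimes report something else, mostly with a low value. They report only what shows in the picture. A call takes as long as a camera call. They do not tell look-alikes from the thing itself.
- recognise(picture, name): "uv" ([column, row] in pixels, amid what is visible of it).
- silhouettes(picture, name): "region" (384x512 bool, what is visible of it) and "uv" ([column, row] in pixels, amid what is visible of it).
- mark_of(picture, name): "uv" ([column, row] in pixels: a listed point, or the origin of a listed thing).
The state is a dict: "time_s": time; "joint_pos": joint angles; "qd": joint speeds; "joint_torque": joint torques, N m; "eef_pos": TCP position; "tool_rot": TCP orientation; "contact_force": force on the tool from outside, world axes, zero at the start; "wrist_torque": the same for the moment, N m; "gripper_width": finger opening in m.
Only numpy, scipy, OpenCV 4.12 (cv2) and the standard library are available. Lean on these libraries where they do the work, as an engineer would, in place of code of your own. Each camera call takes 0.05 s, during which the arm holds its last target.

## Task

The router is unplugged and its bit lowered: bring the rosewood bridge blank into position for setting up the saddle slot. Take the push stick by its handle and, with its nose behind the blank, feed the blank flat along the fence and through the guard until it is fully home against the red stop block; press it there lightly but surely for about half a second, without straining or shifting the stop. Then draw the stick right back out of the guard and leave it lying flat on the bench, with the blank left home against stop and fence; keep your fingers off the blank and disturb nothing else.

Things in the scene. Friction and masses are not known exactly. Their poses are not given: they have to be found in the camera images.
- router_station: Router plate, plywood fence (540 mm long, 55 to 70 mm high) and guard; fixed, place and yaw vary. Origin: on the bench, in the fence's working face, under the guard's middle. y: feed direction along the fence, which runs from y = -300 to 240 mm. The work runs on the -x side, touching plane x = 0. Behind the fence: lock knobs 40 mm high, dust port.
- guard_mouth (a point): Entry of the clear and yellow tunnel guard, on the bench at station x = -19, y = -60 mm. Opening 16 mm high; guard 120 mm long, 86 mm out from the fence, 90 mm tall. Inside, sprung pads with sloping lead-ins (top: rests 8 mm over the bench; side: 36 mm off the fence) press the work down and to the fence. Fed steadily, the blank drags by 3 to 14 N: pressure and friction vary. Axes: the station's.
- stop_block: Red stop block, 30 mm long, 44 deep, 38 high, on the fence past the guard (station y from 115 to 155 mm). Origin: in the face towards the guard, at the fence, on the bench; axes as the station's. Lightly clamped: a push 5 to 7 N above the steady drag in the guard seats the blank surely; from 9 N on the stop it is strained, then slips. The blank is home when its leading end touches this face.
- blank: Rosewood bridge blank to be fed, red-brown, 160 mm long (y axis), 38 wide, 10 thick, about 65 g. Origin: centre of its underside. It starts on the bench, infeed side, within about 6 mm of the fence, its leading (+y) end within 15 mm of the guard's mouth. Home, its centre is 80 mm short of the stop's face, 19 mm off the fence.
- push_stick: Plywood push stick, 236 mm long, 26 wide, 8 thick, about 100 g, with an upright handle; it starts flat on the bench on the robot's side of the fence. Origin: underside, below the handle's centre. y points to the red nose, whose flat face is 166 mm ahead of the handle's centre; the tail ends 70 mm behind it.
- stick_handle (a point): Centre of the push stick's handle, 42 mm above the stick's underside; axes as the stick's. The handle measures 30 mm along the stick (y), 24 across (x), and stands 8 to 63 mm above the underside. In use its centre is only 19 mm off the fence, so grip it with one finger ahead of it and one behind (closing along y), not across.
- stick_tip (a point): Middle of the push stick's nose face, 4 mm above its underside; axes as the stick's.
Things that resemble listed ones, but are neither listed nor needed, are in the scene too. There is more than one size of the push_stick; the job needs the larger.

How it is judged:
By the outcome, as a careful person would: the job done as asked, in the order asked, and still so for the second after the job is handed in, with the robot touching nothing.
It also fails if it takes over 61 s, if anything falls off the work surface, if the arm or the gripper's body presses on something with over 40 N, if the wrist force passes 120 N, or if a joint passes its speed limit or range.

## Working session

There is one attempt and no reset: what is moved stays moved. The work goes in short steps, Python scripts to look and compute and a tool call to move; the robot and the scene stay as the last step left them, time stands still between calls to the robot, and variables do not carry over. Pictures are saved under pics/ and viewed, and the job is handed in when it is done.

Besides the shell and the picture viewer there is one more tool, called after ">>>" by a JSON object that holds its "fn" and its "kwargs". apply_moves: Moves the arm, as the interface text tells. Its arguments: {"type":"object","properties":{"targets":{"type":"array","items":{"type":"array","items":{"type":"array","items":{"type":"number"}}}},"grip_force":{"type":"number"}},"required":["targets"]}

```bash
mkdir -p pics; ls
python3 - <<'E'
from bench import *
import cv2
s=observe(); print({k:s[k] for k in s})
print(tip_extent if not callable(tip_extent) else tip_extent())
for n in ["scene","top","wrist"]:
    c=camera(n); cv2.imwrite(f"pics/{n}0.png",c["img"]); print(n,c["mtx"],c["k1"],c["R"],c["t"],c["shot"])
    if n!="wrist":
      for nm in ["router_station","guard_mouth","stop_block","blank","push_stick","stick_handle","stick_tip"]:
        print(nm,[(r["uv"],round(r["conf"],2)) for r in mark_of(c,nm)])
E
```

```text
pics
{'time_s': 0.0, 'joint_pos': array([-1.37310607e+00,  8.79451241e-02,  1.37224135e+00, -2.57170824e-05,
        1.68359692e+00, -1.03084745e-01]), 'qd': array([ 0.00100894,  0.0016396 , -0.0001524 , -0.00012397, -0.00053133,
        0.00035737]), 'joint_torque': array([ 7.12033534e-05, -3.40180171e+01, -3.02426934e+01,  7.18542631e-02,
        3.28690221e-02, -1.60170489e-04]), 'eef_pos': array([ 0.16283368, -0.52478727,  0.21231611]), 'tool_rot': array([ 8.05064037e-01, -5.93186898e-01, -8.18900710e-04, -7.27600700e-04]), 'contact_force': array([-0.83820551, -0.43621138, -0.79342519]), 'wrist_torque': array([ 0.04547258, -0.00603762, -0.03858802]), 'gripper_width': 0.09390304803621748}
0.008
scene [[441.47250514   0.         250.92459858]
 [  0.         441.47250514 190.34414164]
 [  0.           0.           1.        ]] -0.10109298949379654 [[ 0.16923406  0.9855538  -0.00659798]
 [ 0.79038388 -0.13971368 -0.59646744]
 [-0.58877258  0.09572767 -0.80261016]] [-0.02717688 -0.30778285  1.54171294] 1
router_station [([326.4, 238.0], 0.73)]
guard_mouth [([302.0, 234.2], 0.75)]
stop
[... 500 characters left out ...]
.9963712 ]] [-0.05289147  0.4096664   0.82177595] 2
router_station [([175.9, 118.7], 0.55)]
guard_mouth [([200.1, 129.4], 0.88)]
stop_block [([115.9, 122.7], 0.75)]
blank [([236.4, 130.0], 0.64)]
push_stick [([363.5, 258.1], 0.86), ([351.4, 190.8], 0.77)]
stick_handle [([368.6, 260.8], 0.75), ([354.7, 189.3], 0.58)]
stick_tip [([280.6, 186.0], 0.56)]
wrist [[301.12713129   0.         259.1073296 ]
 [  0.         301.12713129 195.8908904 ]
 [  0.           0.           1.        ]] -0.02616206047009622 [[ 2.96343092e-01 -9.55081552e-01  3.86341423e-05]
 [-9.20799063e-01 -2.85695166e-01  2.65532217e-01]
 [-2.53593885e-01 -7.87242125e-02 -9.64101986e-01]] [-0.55025163 -0.02605037  0.39209678] 3
```

View pics/scene0.png

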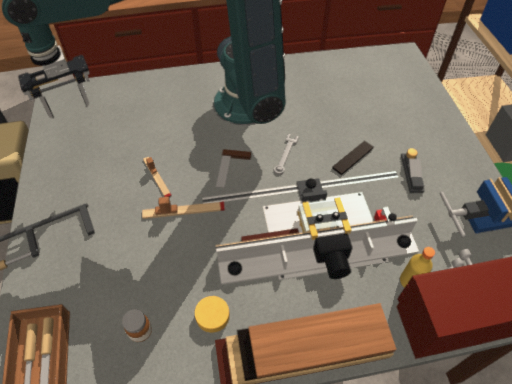

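View pics/top0.png

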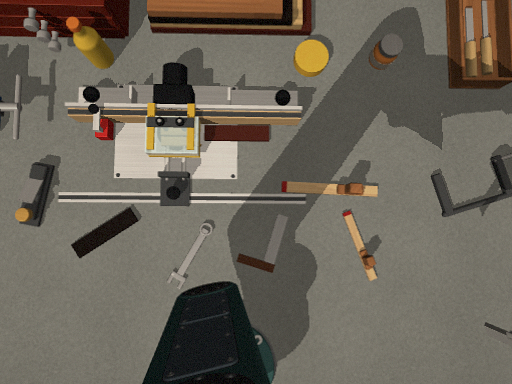

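View pics/wrist0.png

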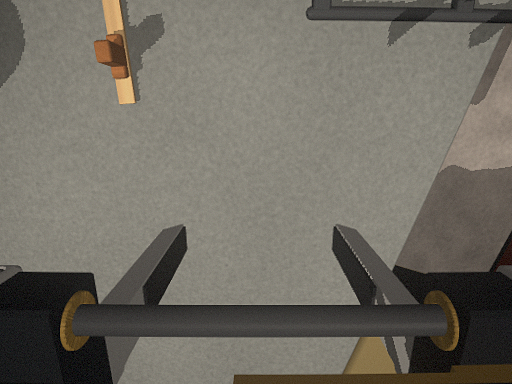

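```bash
cat > h.py <<'E'
import numpy as np,cv2
from scipy.spatial.transform import Rotation as Rn
def dist(c): return np.array([c["k1"],0,0,0.])
def ray(c,uv):
    p=cv2.undistortPoints(np.array([[uv]],float),c["mtx"],dist(c))[0,0]
    d=c["R"].T@np.array([p[0],p[1],1]); o=-c["R"].T@c["t"]; return o,d
def at(c,uv,z):
    o,d=ray(c,uv); return (o+d*(z-o[2])/d[2])[:2]
def tri(c1,u1,c2,u2):
    A=[];b=[]
    for c,u in((c1,u1),(c2,u2)):
        o,d=ray(c,u); d=d/np.linalg.norm(d); P=np.eye(3)-np.outer(d,d); A.append(P);b.append(P@o)
    return np.linalg.lstsq(np.vstack(A),np.hstack(b),rcond=None)[0]
def proj(c,X):
    X=np.atleast_2d(X).astype(float)
    return cv2.projectPoints(X,cv2.Rodrigues(c["R"])[0],c["t"],c["mtx"],dist(c))[0][:,0]
E
python3 - <<'E'
from h import *
from bench import *
c=camera("top"); im=c["img"]; s=camera("scene")
def crop(im,x0,x1,y0,y1,f,n): cv2.imwrite(n,cv2.resize(im[y0:y1,x0:x1],None,fx=f,fy=f,interpolation=cv2.INTER_CUBIC))
crop(im,260,400,170,290,5,"pics/sticks.png"); crop(im,50,310,60,210,3,"pics/stn.png"); crop(s["img"],120,420,140,280,2.6,"pics/stn_s.png")
crop(s["img"],130,240,145,230,7,"pics/sticks_s.png")
for uv in [(283,186),(378,190),(347,212),(374,278)]: print(uv,at(c,uv,.008))
for n,cc in (("top",c),("scene",s)):
  for nm,z in [("stop_block",0),("guard_mouth",0),("router_station",0),("blank",0),("push_stick",0),("stick_handle",.042),("stick_tip",.004)]:
    print(n,nm,[(r["uv"],round(r["conf"],2),at(cc,r["uv"],z).round(4)) for r in mark_of(cc,nm)])
for n in ["blank","stop_block","push_stick"]:
  for r in silhouettes(c,n)[:2]:
    m=r["region"]; rc=cv2.minAreaRect(np.argwhere(m)[:,::-1].astype(np.float32)); print(n,r["conf"],m.sum(),rc)
E
```

```text
(283, 186) [ 0.42478978 -0.13039448]
(378, 190) [ 0.41609577 -0.36500368]
(347, 212) [ 0.36172197 -0.28703577]
(374, 278) [ 0.20302373 -0.34929216]
top stop_block [([117.1, 125.4], 0.8, array([0.5735, 0.2785]))]
top guard_mouth [([200.1, 129.7], 0.92, array([0.565 , 0.0746]))]
top router_station [([176.1, 118.5], 0.91, array([0.5927, 0.1344])), ([282.2, 185.5], 0.69, array([ 0.4268, -0.1294]))]
top blank [([236.5, 132.4], 0.7, array([ 0.5591, -0.0158]))]
top push_stick [([365.5, 257.7], 0.72, array([ 0.2505, -0.3327])), ([352.6, 188.6], 0.62, array([ 0.42  , -0.3047]))]
top stick_handle [([354.9, 187.2], 0.95, array([ 0.4195, -0.2965])), ([371.2, 262.2], 0.74, array([ 0.2447, -0.3308]))]
top stick_tip [([348.6, 212.5], 0.93, array([ 0.3606, -0.2922])), ([278.9, 188.7], 0.82, array([ 0.4185, -0.1207]))]
scene stop_block [([374.8, 229.1], 0.49, array([0.5769, 0.2816]))]
scene guard_mouth [([304.6, 232.7], 0.55, array([0.5532, 0.084 ]))]
scene router_station [([326.8, 239.3], 0.58, array([0.5846, 0.1392]))]
scene blank [([267.6, 241.8], 0.72, array([ 0.5637, -0.0229]))]
scene push_stick
[... 342 characters left out ...]
 ([164.9, 203.2], 0.73, array([ 0.388 , -0.2935])), ([226.0, 204.9], 0.68, array([ 0.4248, -0.1185]))]
blank 0.94 1045 ((236.010986328125, 132.38414001464844), (64.23974609375, 16.336679458618164), 1.0230302810668945)
blank 0.21 981 ((329.0058288574219, 188.283935546875), (94.31692504882812, 12.18474006652832), 1.5481575727462769)
stop_block 0.96 539 ((101.73057556152344, 121.17617797851562), (39.70094680786133, 20.868450164794922), 75.25643920898438)
push_stick 0.94 622 ((360.6475524902344, 244.12294006347656), (72.20464324951172, 12.310864448547363), 66.37062072753906)
push_stick 0.92 1102 ((329.0295104980469, 188.21810913085938), (96.45963287353516, 12.76449966430664), 2.1610796451568604)
```

View pics/sticks.png

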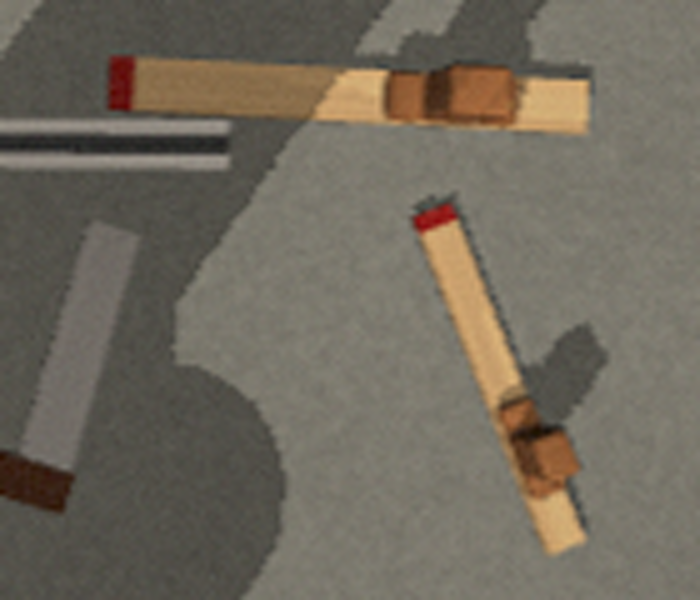

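View pics/stn.png

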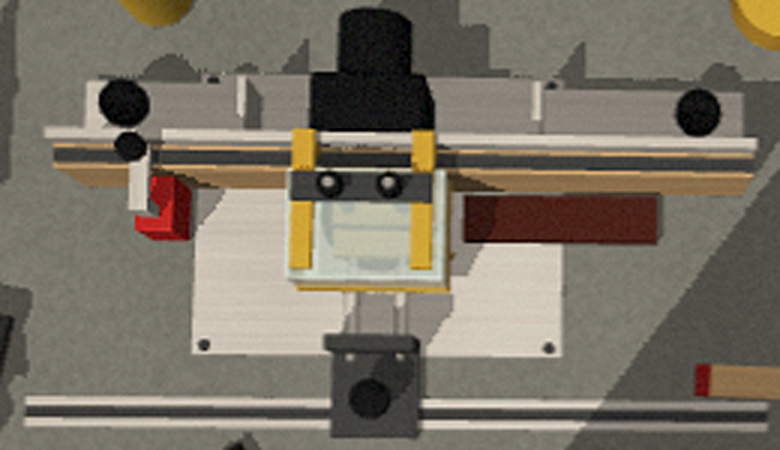

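View pics/stn_s.png

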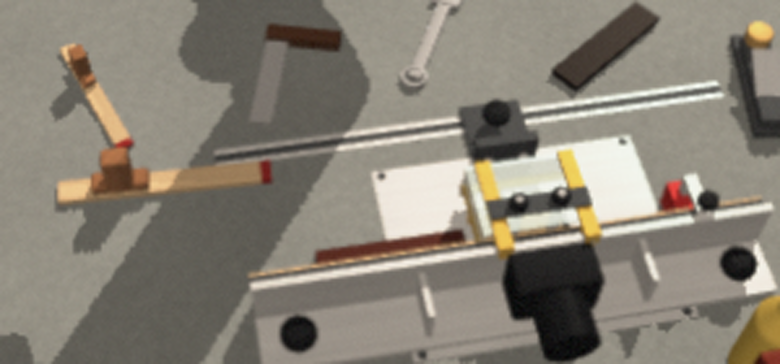

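View pics/sticks_s.png

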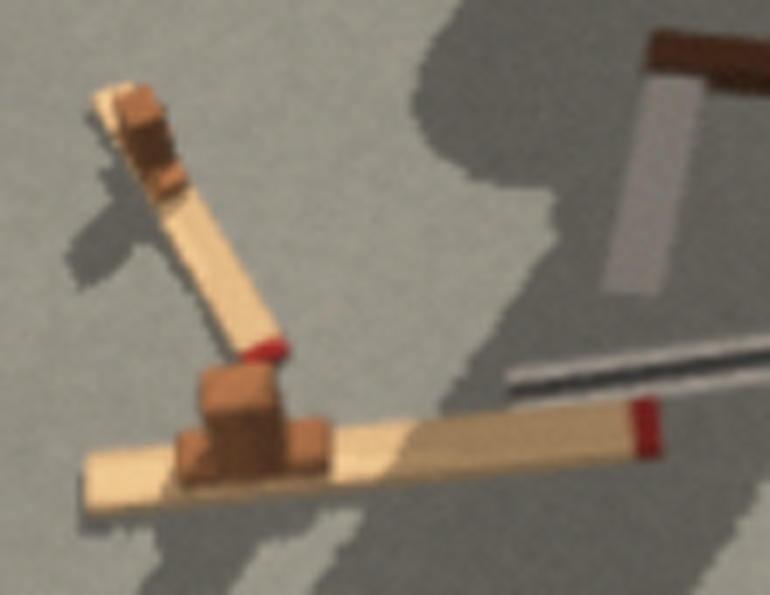

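The large stick lies at (283–378, 188) in the top picture, about 235 mm long. The look-alike at (347,212)–(374,278) is only about 170 mm. The crop confirms the upper one, with its nose at left (283,186) and handle at about (352,188), is the one meant. Next I fit the station and stick geometry.

Run:
```python
from h import *
from bench import *
c=camera("top"); s=camera("scene")
for x in (c,s): print(-x["R"].T@x["t"])
def crop(im,x0,x1,y0,y1,f,n): cv2.imwrite(n,cv2.resize(im[y0:y1,x0:x1],None,fx=f,fy=f,interpolation=cv2.INTER_NEAREST))
crop(c["img"],195,305,95,150,7,"pics/a.png"); crop(c["img"],60,160,95,150,7,"pics/b.png"); crop(s["img"],205,315,215,285,7,"pics/c.png")
rs=[r for r in silhouettes(c,"push_stick")]
for r in silhouettes(c,"blank")[:1]+rs:
    m=r["region"]; rc=cv2.minAreaRect(np.argwhere(m)[:,::-1].astype(np.float32)); print(r["conf"],m.sum(),[at(c,p,.009).round(4) for p in cv2.boxPoints(rc)])
```

```text
[ 0.34289716 -0.02663009  0.8530253 ]
[ 1.15558417 -0.16380179  1.0536327 ]
0.91 1032 [array([0.5771, 0.0642]), array([ 0.5788, -0.0937]), array([ 0.5361, -0.0937]), array([0.5346, 0.0637])]
0.89 1094 [array([ 0.4082, -0.1244]), array([ 0.4391, -0.1257]), array([ 0.4317, -0.3658]), array([ 0.4006, -0.3638])]
0.86 670 [array([ 0.3561, -0.267 ]), array([ 0.3702, -0.2974]), array([ 0.2121, -0.369 ]), array([ 0.1985, -0.3389])]
```

View pics/a.png

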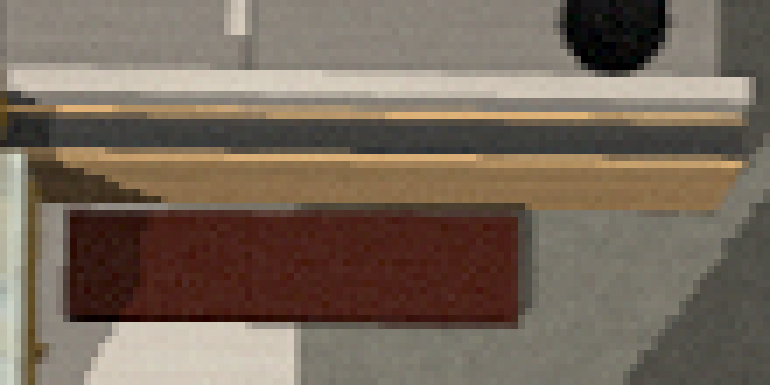

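View pics/b.png

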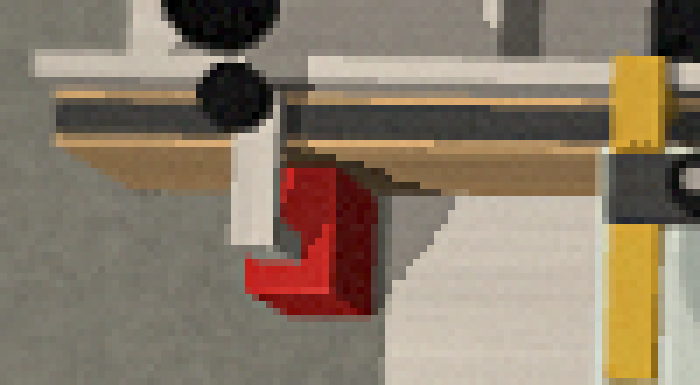

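View pics/c.png

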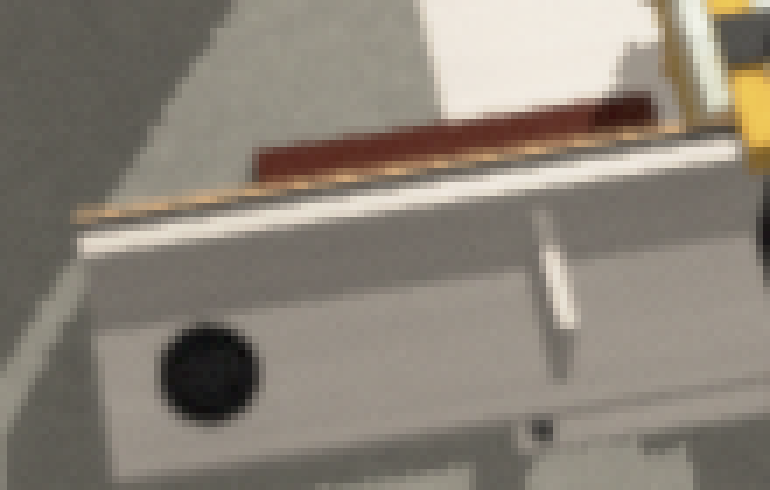

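```bash
cat > fit.py <<'E'
from h import *
from bench import *
c=camera("top")
A=lambda p,x0,y0,f,z: at(c,(x0+p[0]/f-.5,y0+p[1]/f-.5),z)
e0=A((714,212),195,95,7,0); e1=A((133,188),60,95,7,0)
print("fence",e0,e1,np.linalg.norm(e1-e0)*1e3)
ey=(e1-e0)/np.linalg.norm(e1-e0); ex=np.array([ey[1],-ey[0]]); O=(e0+ey*.3+e1-ey*.24)/2
print("yaw deg",np.degrees(np.arctan2(-ey[0],ey[1])),"O",O)
L=lambda p:(np.array([(p-O)@ex,(p-O)@ey])*1e3).round(1)
print("stop",L(A((378,315),60,95,7,0)), "top", L(A((330,293),60,95,7,.038)))
for p in [(68,211),(520,211),(520,325),(68,321)]: print("blank",L(A(p,195,95,7,.010)))
# stick top corners in sticks.png, f=5, (260,170), z=.008
q=[A(p,260,170,5,.008) for p in [(108,57),(108,110),(589,78),(589,132)]]
n=(q[0]+q[1])/2; t=(q[2]+q[3])/2; d=(n-t)/np.linalg.norm(n-t)
print("stick nose",n,"tail",t,np.linalg.norm(n-t)*1e3,"yaw",np.degrees(np.arctan2(-d[0],d[1])),"handle",n-d*.166,t+d*.07, L(n),L(t))
h=(n-d*.166+t+d*.07)/2
hx=np.array([d[1],-d[0]])
for z in (.063,):
  for a,b in ((15,12),(15,-12),(-15,12),(-15,-12)):
    u=proj(c,[*(h+d*a/1e3+hx*b/1e3),z])[0]; print("handle top corner in crop",((u+.5-[260,170])*5).round(0))
E
python3 fit.py
```

```text
fence [ 0.58001955 -0.16609779] [0.58248375 0.37226097] 538.3644009923177
yaw deg -0.26225461370997344 O [0.58138897 0.13308128]
stop [-43.9 152.8] top [-45.3 155. ]
blank [ -5.9 -69.6]
blank [  -3.4 -228.7]
blank [ -44.3 -228.8]
blank [-45.1 -70.2]
stick nose [ 0.42428961 -0.12572618] tail [ 0.41486807 -0.363231  ] 237.69161485445292 yaw -2.2716656801866417 handle [ 0.41770976 -0.29159573] [ 0.4176427  -0.29328601] [-155.9 -259.5] [-164.2 -497.1]
handle top corner in crop [451.  61.]
handle top corner in crop [450. 113.]
handle top corner in crop [516.  64.]
handle top corner in crop [515. 116.]
```

Run:
```python
from h import *
from bench import *
s=camera("scene"); im=s["img"]
f=14;x0,y0=150,185
v=cv2.resize(im[y0:y0+35,x0:x0+50],None,fx=f,fy=f,interpolation=cv2.INTER_CUBIC)
d=np.array([.0397,.9992]);hx=np.array([d[1],-d[0]]);h=np.array([.4177,-.2924])
def pt(a,b,z): 
    u=proj(s,[*(h+d*a/1e3+hx*b/1e3),z/1e3])[0]; return tuple(int(k) for k in ((u+.5-[x0,y0])*f))
for z,col in ((8,(255,0,0)),(18,(0,255,0)),(28,(255,255,0)),(63,(0,0,255))):
  for a in ((-15,15) if z>60 else (-40,-15,15,40)):
    cv2.circle(v,pt(a,12,z),4,col,-1); cv2.circle(v,pt(a,-12,z),4,col,1)
cv2.imwrite("pics/hd.png",v)
q=observe()["tool_rot"]; print(Rn.from_quat(q).as_matrix().round(4))
```

```text
[[ 2.963e-01 -9.551e-01  0.000e+00]
 [-9.551e-01 -2.963e-01 -1.000e-04]
 [ 1.000e-04 -0.000e+00 -1.000e+00]]
```

View pics/hd.png

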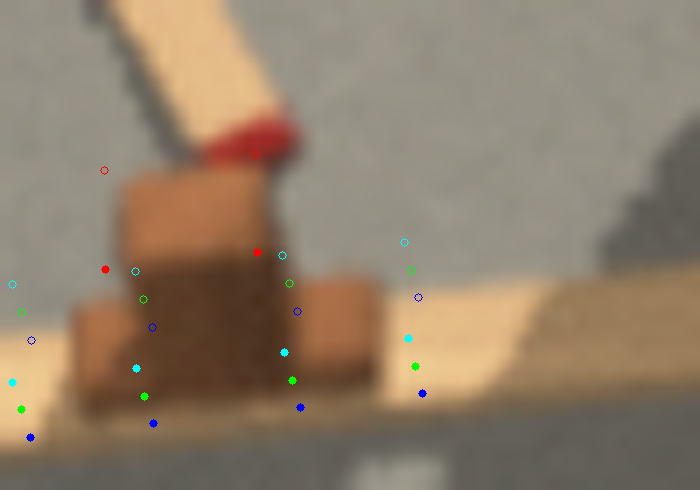

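>>> {"fn": "apply_moves", "kwargs": {"targets": [[[0, 0, 2, -15, -31, 5, 1], [0, 0, 4, -30, -63, 10, 1], [0, 0, 6, -45, -94, 16, 1], [0, 0, 8, -60, -125, 22, 1], [0, 0, 10, -74, -156, 27, 1], [0, 0, 12, -89, -188, 33, 1], [0, 0, 14, -104, -219, 39, 1], [0, 0, 16, -119, -250, 44, 1], [0, 0, 18, -134, -282, 50, 1], [0, 0, 19.5, -148, -313, 54, 1]]]}}

```text
time_s: 3.1
eef_pos: [0.4189, -0.29, 0.1592]
tool_rot: [-0.693, 0.721, 0.0, -0.0]
contact_force: [-0.6, 0.0, -0.8]
gripper_width: 0.0937
```

>>> {"fn": "apply_moves", "kwargs": {"targets": [[[0, 0, 0, 0, 0, 0, 1], [0, 0, 0, 0, 0, 0, 1], [0, 0, 0, 0, 0, 0, 1]]]}}

```text
time_s: 3.4
eef_pos: [0.4176, -0.2919, 0.1597]
tool_rot: [-0.693, 0.721, -0.0, -0.0]
contact_force: [-0.1, 0.9, 0.3]
gripper_width: 0.0939
```

Run:
```python
from h import *
from bench import *
o=observe(); print(o["time_s"],o["eef_pos"],Rn.from_quat(o["tool_rot"]).as_matrix().round(4),o["contact_force"])
w=camera("wrist"); cv2.imwrite("pics/w1.png",w["img"])
for nm,z in (("stick_handle",.042),("push_stick",0),("stick_tip",.004)): print(nm,[(r["uv"],round(r["conf"],2),at(w,r["uv"],z).round(4)) for r in mark_of(w,nm)])
h=np.array([.4177,-.2915]);d=np.array([.0397,.9992]);hx=np.array([d[1],-d[0]])
print(proj(w,[[*(h+d*a/1e3+hx*b/1e3),.063] for a,b in ((15,12),(15,-12),(-15,-12),(-15,12))]).round(1))
```

```text
3.4 [ 0.41757729 -0.29193668  0.15971672] [[-4.020e-02 -9.992e-01 -1.000e-04]
 [-9.992e-01  4.020e-02 -8.000e-04]
 [ 8.000e-04  1.000e-04 -1.000e+00]] [-0.12391065  0.86678226  0.27065319]
stick_handle [([300.1, 330.1], 0.69, array([ 0.2561, -0.332 ])), ([255.5, 195.2], 0.64, array([ 0.4178, -0.288 ]))]
push_stick [([291.6, 307.5], 0.83, array([ 0.2561, -0.3266])), ([258.7, 183.9], 0.66, array([ 0.4194, -0.2912]))]
stick_tip [([255.6, 226.2], 0.88, array([ 0.3702, -0.2857])), ([110.6, 186.4], 0.84, array([ 0.4243, -0.1248]))]
[[242.7 188.6]
 [243.  213.4]
 [275.  213.4]
 [275.3 188.6]]
```

View pics/w1.png

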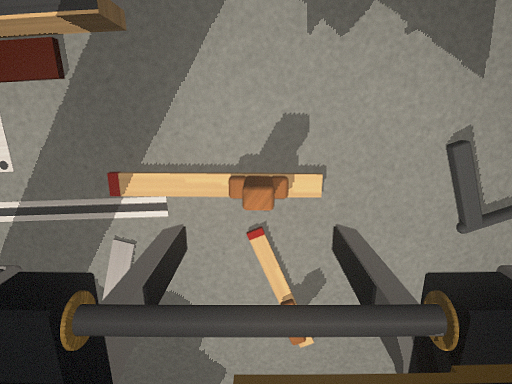

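>>> {"fn": "apply_moves", "kwargs": {"targets": [[[0, 0, 0, -1, -1, 30, 1], [0, 0, 0, -1, -1, 60, 1], [0, 0, 0, -1, -1, 85, 1], [0, 0, 0, -1, -1, 100, 1], [0, 0, 0, -1, -1, 110, 1], [0, 0, 0, -1, -1, 116, 1], [0, 0, 0, -1, -1, 120, 1], [0, 0, 0, -1, -1, 120, 1]]]}}

```text
time_s: 4.4
eef_pos: [0.4192, -0.2905, 0.0397]
tool_rot: [-0.693, 0.721, -0.0, -0.0]
contact_force: [-0.7, -0.4, -0.0]
gripper_width: 0.094
```

>>> {"fn": "apply_moves", "kwargs": {"targets": [[[0, 0, 0, 0, 0, 0, 0], [0, 0, 0, 0, 0, 0, -1], [0, 0, 0, 0, 0, 0, -1], [0, 0, 0, 0, 0, 0, -1], [0, 0, 0, 0, 0, 0, -1], [0, 0, 0, 0, 0, 0, -1]]], "grip_force": 15}}

```text
time_s: 5.0
eef_pos: [0.4191, -0.2903, 0.0395]
tool_rot: [-0.693, 0.721, -0.0, 0.0]
contact_force: [0.6, -0.6, -0.6]
gripper_width: 0.0492
```

Run:
```python
from h import *
from bench import *
o=observe(); print(o["time_s"],o["eef_pos"],o["contact_force"],o["wrist_torque"],o["gripper_width"])
w=camera("top"); cv2.imwrite("pics/t1.png",cv2.resize(w["img"][150:290,230:430],None,fx=4,fy=4))
```

```text
5.0 [ 0.4191238  -0.2902727   0.03951734] [ 0.57678507 -0.62982483 -0.58881411] [ 0.04894267  0.04693456 -0.03576315] 0.049178276640106024
```

View pics/t1.png

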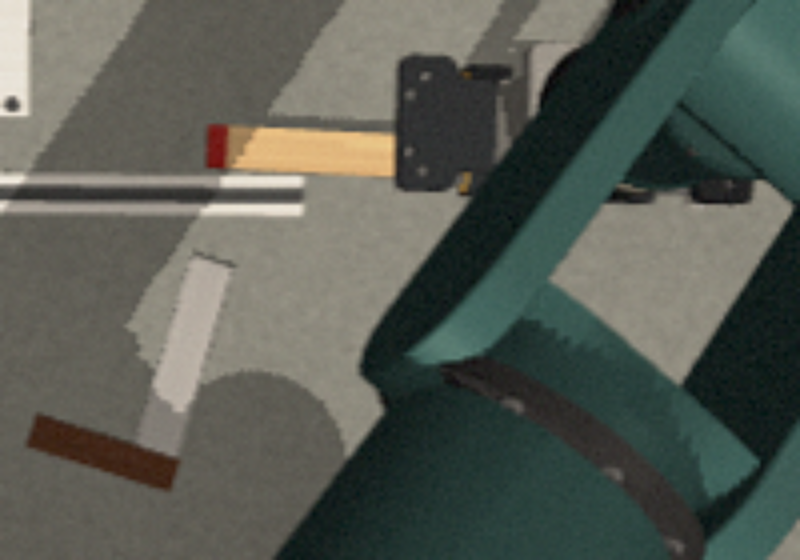

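Still closing; I continue with more force. Red nose at crop (217,147) is unmoved.

>>> {"fn": "apply_moves", "kwargs": {"targets": [[[0, 0, 0, 0, 0, 0, -1], [0, 0, 0, 0, 0, 0, -1], [0, 0, 0, 0, 0, 0, -1], [0, 0, 0, 0, 0, 0, -1], [0, 0, 0, 0, 0, 0, -1]]], "grip_force": 30}}

```text
time_s: 5.55
eef_pos: [0.4191, -0.2903, 0.0395]
tool_rot: [-0.693, 0.721, -0.0, -0.0]
contact_force: [0.6, -0.4, 0.2]
gripper_width: 0.0295
```

>>> {"fn": "apply_moves", "kwargs": {"targets": [[[0, 0, 0, 0, 0, 0, -1], [0, 0, 0, 0, 0, 0, -1]]], "grip_force": 40}}

```text
time_s: 5.75
eef_pos: [0.4191, -0.2903, 0.0395]
tool_rot: [-0.693, 0.721, -0.0, -0.0]
contact_force: [0.6, -0.2, -1.1]
gripper_width: 0.0298
```

Run:
```python
from h import *
from bench import *
o=observe(); print(o["time_s"],o["eef_pos"],o["contact_force"],o["wrist_torque"],o["gripper_width"])
w=camera("top"); cv2.imwrite("pics/t2.png",cv2.resize(w["img"][160:220,260:340],None,fx=9,fy=9,interpolation=cv2.INTER_CUBIC))
```

```text
5.75 [ 0.41906988 -0.2903117   0.03945168] [ 0.59306965 -0.17870473 -1.07015224] [0.02995394 0.03964058 0.01776263] 0.029840111757627925
```

View pics/t2.png

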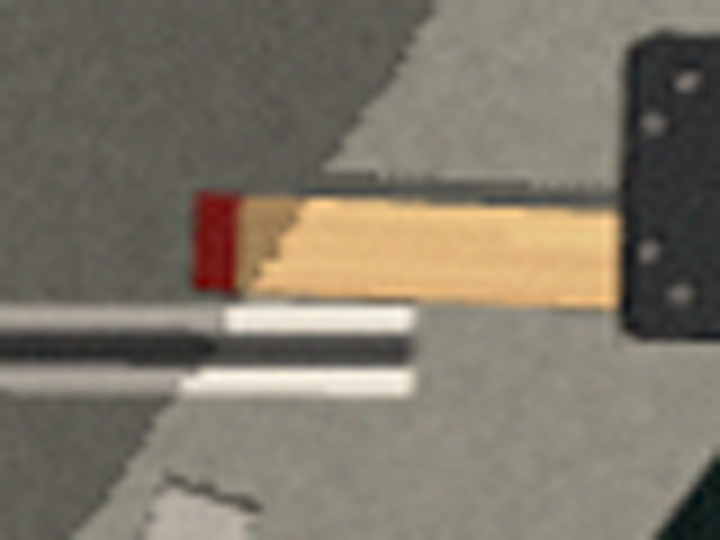

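>>> {"fn": "apply_moves", "kwargs": {"targets": [[[0, 0, 0, 0, 0, -8, -1], [0, 0, 0, 0, 0, -16, -1], [0, 0, -0.5, -3, -24, -20, -1], [0, 0, -1, -6, -48, -20, -1], [0, 0, -1.5, -9, -72, -20, -1], [0, 0, -2, -12, -96, -20, -1], [0, 0, -2, -15, -120, -20, -1], [0, 0, -2, -18, -142, -20, -1], [0, 0, -2, -18, -142, -20, -1], [0, 0, -2, -18, -142, -20, -1]]]}}

```text
time_s: 6.8
eef_pos: [0.5616, -0.2778, 0.0597]
tool_rot: [-0.706, 0.709, 0.0, -0.0]
contact_force: [0.5, 0.1, -0.6]
gripper_width: 0.0297
```

>>> {"fn": "apply_moves", "kwargs": {"targets": [[[0, 0, 0, 0, 0, 8, -1], [0, 0, 0, 0, 0, 14, -1], [0, 0, 0, 0, 0, 17, -1], [0, 0, 0, 0, 0, 17, -1]]]}}

```text
time_s: 7.2
eef_pos: [0.5606, -0.2777, 0.0414]
tool_rot: [-0.705, 0.709, 0.001, -0.0]
contact_force: [-0.3, 0.2, -0.9]
gripper_width: 0.0299
```

Run:
```python
from h import *
from bench import *
o=observe(); print(o["time_s"],o["eef_pos"],o["contact_force"],o["wrist_torque"],o["gripper_width"])
print(Rn.from_quat(o["tool_rot"]).as_matrix().round(4))
w=camera("top"); cv2.imwrite("pics/t3.png",cv2.resize(w["img"][95:165,180:320],None,fx=5,fy=5,interpolation=cv2.INTER_CUBIC))
w=camera("scene"); cv2.imwrite("pics/s3.png",cv2.resize(w["img"][150:300,130:340],None,fx=3.5,fy=3.5,interpolation=cv2.INTER_CUBIC))
```

```text
7.2 [ 0.56057272 -0.27769099  0.04136056] [-0.3366741   0.23291278 -0.92768161] [-0.02805506 -0.00293552  0.00047243] 0.029858017235406816
[[-0.0052 -1.     -0.0019]
 [-1.      0.0052  0.001 ]
 [-0.001   0.0019 -1.    ]]
```

View pics/t3.png

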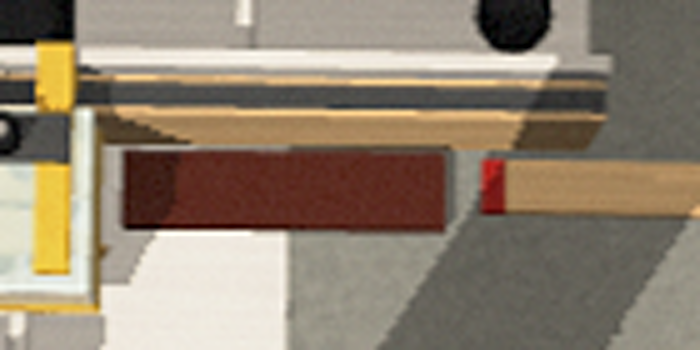

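View pics/s3.png

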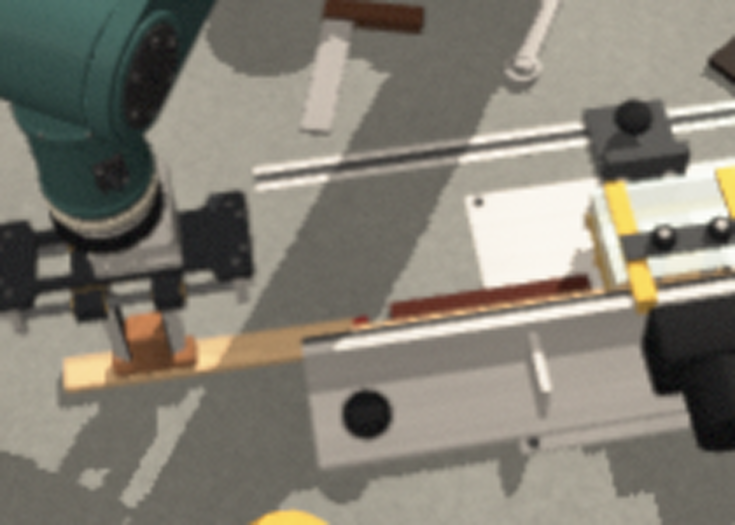

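```bash
cat >> h.py <<'E'
O=np.array([.58139,.13308]); ya=np.radians(-.26); EY=np.array([-np.sin(ya),np.cos(ya)]); EX=np.array([EY[1],-EY[0]])
def st(p): p=np.array(p)[:2]-O; return (np.array([p@EX,p@EY])*1e3).round(1)
def T(c,x0,y0,f,p,z): return st(at(c,(x0+p[0]/f-.5,y0+p[1]/f-.5),z))
E
python3 - <<'E'
from h import *
from bench import *
c=camera("top")
for p in [(481,160),(481,214),(690,164),(690,216)]: print(T(c,180,95,5,p,.009))
for p in [(124,151),(445,151),(445,231),(124,228)]: print('blank',T(c,180,95,5,p,.010))
o=observe();print(st(o["eef_pos"]),o["eef_pos"][2])
E
```

```text
[  -7.6 -246. ]
[ -34.8 -246. ]
[  -8.1 -350.1]
[ -34.4 -349.9]
blank [ -6.  -69.8]
blank [  -3.6 -228. ]
blank [ -43.8 -228.1]
blank [-44.5 -70.4]
[ -17.9 -411.2] 0.04266679888954925
```

>>> {"fn": "apply_moves", "kwargs": {"targets": [[[0, 0, 0, 0, -1.5, 2, -1], [0, 0, 0, 0, -1.5, 2.7, -1], [0, 0, 0, -3, -1.5, 2.7, -1], [0, 0, 0, -6, -1.5, 2.7, -1], [0, 0, 0, -9, -1.5, 2.7, -1], [0, 0, 0, -12, -1.5, 2.7, -1], [0, 0, 0, -15, -1.5, 2.7, -1], [0, 0, 0, -17, -1.5, 2.7, -1], [0, 0, 0, -19, -1.5, 2.7, -1], [0, 0, 0, -21, -1.5, 2.7, -1]]]}}

```text
time_s: 8.35
eef_pos: [0.5633, -0.2569, 0.0399]
tool_rot: [-0.705, 0.709, -0.0, -0.0]
contact_force: [0.3, -0.5, -0.2]
gripper_width: 0.0298
```

>>> {"fn": "apply_moves", "kwargs": {"targets": [[[0, 0, 0, -3, 0, 0, -1], [0, 0, 0, -6, 0, 0, -1], [0, 0, 0, -9, 0, 0, -1], [0, 0, 0, -12, 0, 0, -1], [0, 0, 0, -15, 0, 0, -1], [0, 0, 0, -18, 0, 0, -1], [0, 0, 0, -21, 0, 0, -1], [0, 0, 0, -24, 0, 0, -1], [0, 0, 0, -27, 0, 0, -1], [0, 0, 0, -30, 0, 0, -1]]]}}

```text
time_s: 9.35
eef_pos: [0.5634, -0.2267, 0.0398]
tool_rot: [-0.705, 0.709, -0.0, -0.0]
contact_force: [-0.7, -1.1, -0.2]
gripper_width: 0.0298
```

Run:
```python
from h import *
from bench import *
o=observe(); print(o["time_s"],o["eef_pos"],o["contact_force"],o["wrist_torque"],o["gripper_width"])
w=camera("top"); cv2.imwrite("pics/t4.png",cv2.resize(w["img"][95:165,150:290],None,fx=5,fy=5,interpolation=cv2.INTER_CUBIC))
```

```text
9.35 [ 0.56344538 -0.22672956  0.03980621] [-0.69733344 -1.10913507 -0.24147374] [-0.12662714  0.01836488 -0.00027117] 0.029796989609753893
```

View pics/t4.png

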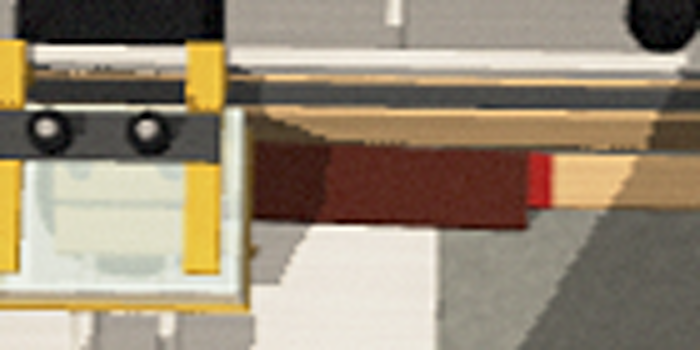

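>>> {"fn": "apply_moves", "kwargs": {"targets": [[[0, 0, 0, -4, 0, 0, -1], [0, 0, 0, -8, 0, 0, -1], [0, 0, 0, -12, 0, 0, -1], [0, 0, 0, -16, 0, 0, -1], [0, 0, 0, -20, 0, 0, -1], [0, 0, 0, -24, 0, 0, -1], [0, 0, 0, -28, 0, 0, -1], [0, 0, 0, -32, 0, 0, -1], [0, 0, 0, -36, 0, 0, -1], [0, 0, 0, -40, 0, 0, -1]]]}}

```text
time_s: 10.4
eef_pos: [0.5645, -0.1896, 0.0407]
tool_rot: [-0.705, 0.709, -0.003, -0.001]
contact_force: [1.3, -4.8, -0.8]
gripper_width: 0.0302
```

Run:
```python
from h import *
from bench import *
o=observe(); print(o["time_s"],o["eef_pos"],o["contact_force"],o["wrist_torque"],o["gripper_width"])
w=camera("top"); cv2.imwrite("pics/t5.png",cv2.resize(w["img"][95:165,150:290],None,fx=5,fy=5,interpolation=cv2.INTER_CUBIC))
```

```text
10.4 [ 0.56448267 -0.18956486  0.04070569] [ 1.27722452 -4.80604919 -0.8280721 ] [-1.30937976 -0.20432365 -0.15815847] 0.030228100133760358
```

View pics/t5.png

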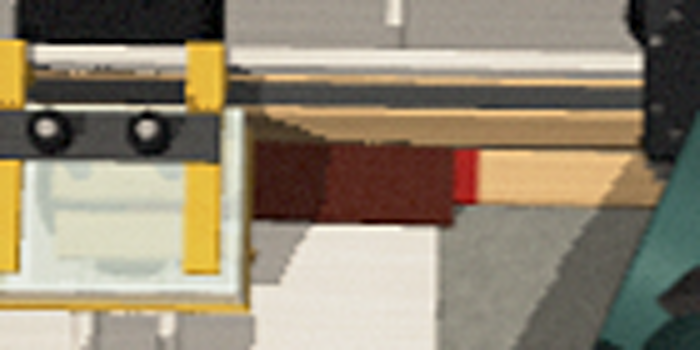

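>>> {"fn": "apply_moves", "kwargs": {"targets": [[[0, 0, 0, -4, 0, 0, -1], [0, 0, 0, -8, 0, 0, -1], [0, 0, 0, -12, 0, 0, -1], [0, 0, 0, -16, 0, 0, -1], [0, 0, 0, -20, 0, 0, -1], [0, 0, 0, -24, 0, 0, -1], [0, 0, 0, -28, 0, 0, -1], [0, 0, 0, -32, 0, 0, -1], [0, 0, 0, -36, 0, 0, -1], [0, 0, 0, -40, 0, 0, -1]]]}}

```text
time_s: 11.45
eef_pos: [0.5648, -0.1491, 0.0405]
tool_rot: [-0.705, 0.709, -0.003, -0.001]
contact_force: [1.2, -5.3, -1.9]
gripper_width: 0.0299
```

>>> {"fn": "apply_moves", "kwargs": {"targets": [[[0, 0, 0, -4, 0, 0, -1], [0, 0, 0, -8, 0, 0, -1], [0, 0, 0, -12, 0, 0, -1], [0, 0, 0, -16, 0, 0, -1], [0, 0, 0, -20, 0, 0, -1], [0, 0, 0, -24, 0, 0, -1], [0, 0, 0, -28, 0, 0, -1], [0, 0, 0, -32, 0, 0, -1], [0, 0, 0, -36, 0, 0, -1], [0, 0, 0, -40, 0, 0, -1]]]}}

```text
time_s: 12.45
eef_pos: [0.5651, -0.1089, 0.0405]
tool_rot: [-0.705, 0.709, -0.003, -0.0]
contact_force: [0.9, -4.8, -1.6]
gripper_width: 0.0299
```

Run:
```python
from h import *
from bench import *
o=observe(); print(o["time_s"],o["eef_pos"],o["tool_rot"],o["contact_force"],o["wrist_torque"],o["gripper_width"])
w=camera("top"); cv2.imwrite("pics/t6.png",cv2.resize(w["img"][95:165,80:290],None,fx=3.8,fy=3.8,interpolation=cv2.INTER_CUBIC))
```

```text
12.45 [ 0.56512773 -0.10893379  0.04046647] [-7.04962671e-01  7.09239583e-01 -2.58153774e-03 -4.25526010e-04] [ 0.88819052 -4.80244205 -1.57654523] [-1.22241056 -0.454684   -0.34910993] 0.029875700675866666
```

View pics/t6.png

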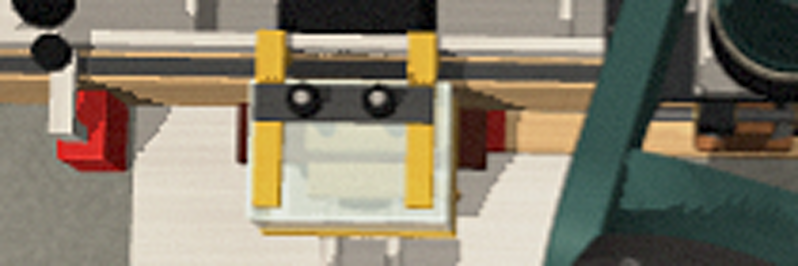

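>>> {"fn": "apply_moves", "kwargs": {"targets": [[[0, 0, 0, -4, 0, 0, -1], [0, 0, 0, -8, 0, 0, -1], [0, 0, 0, -12, 0, 0, -1], [0, 0, 0, -16, 0, 0, -1], [0, 0, 0, -20, 0, 0, -1], [0, 0, 0, -24, 0, 0, -1], [0, 0, 0, -28, 0, 0, -1], [0, 0, 0, -32, 0, 0, -1], [0, 0, 0, -36, 0, 0, -1], [0, 0, 0, -40, 0, 0, -1]]]}}

```text
time_s: 13.5
eef_pos: [0.5652, -0.0687, 0.0405]
tool_rot: [-0.705, 0.709, -0.002, -0.0]
contact_force: [2.0, -5.2, -0.1]
gripper_width: 0.0299
```

>>> {"fn": "apply_moves", "kwargs": {"targets": [[[0, 0, 0, -2, 0, 0, -1], [0, 0, 0, -4, 0, 0, -1], [0, 0, 0, -6, 0, 0, -1], [0, 0, 0, -8, 0, 0, -1], [0, 0, 0, -10, 0, 0, -1], [0, 0, 0, -12, 0, 0, -1], [0, 0, 0, -14, 0, 0, -1], [0, 0, 0, -16, 0, 0, -1]]]}}

```text
time_s: 14.3
eef_pos: [0.5653, -0.0527, 0.0404]
tool_rot: [-0.705, 0.709, -0.002, -0.0]
contact_force: [2.0, -5.2, -0.5]
gripper_width: 0.0295
```

Run:
```python
from h import *
from bench import *
o=observe(); print(o["time_s"],o["eef_pos"],o["tool_rot"],o["contact_force"],o["wrist_torque"],o["gripper_width"])
w=camera("top"); cv2.imwrite("pics/t7.png",cv2.resize(w["img"][95:165,80:220],None,fx=5,fy=5,interpolation=cv2.INTER_CUBIC))
```

```text
14.3 [ 0.56532122 -0.05269176  0.04043759] [-7.05038352e-01  7.09165782e-01 -2.18330663e-03 -2.19394713e-04] [ 1.99538687 -5.22519865 -0.53830044] [-1.18521756 -0.47273129 -0.34919735] 0.029502083689349187
```

View pics/t7.png

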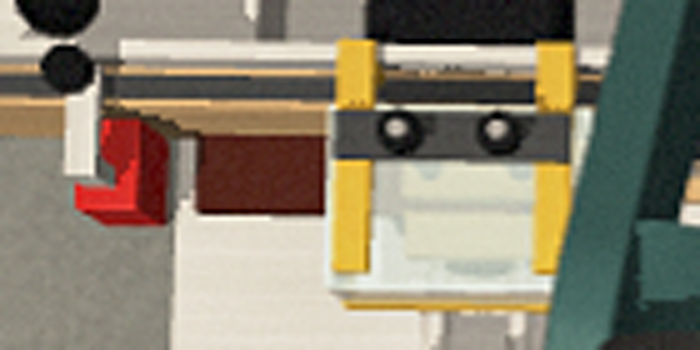

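>>> {"fn": "apply_moves", "kwargs": {"targets": [[[0, 0, 0, -1, 0, 0, -1], [0, 0, 0, -2, 0, 0, -1], [0, 0, 0, -3, 0, 0, -1], [0, 0, 0, -4, 0, 0, -1], [0, 0, 0, -5, 0, 0, -1], [0, 0, 0, -6, 0, 0, -1], [0, 0, 0, -7, 0, 0, -1], [0, 0, 0, -8, 0, 0, -1], [0, 0, 0, -9, 0, 0, -1], [0, 0, 0, -10, 0, 0, -1]]]}}

```text
time_s: 15.35
eef_pos: [0.5653, -0.0427, 0.0405]
tool_rot: [-0.705, 0.709, -0.002, -0.0]
contact_force: [2.0, -4.4, -1.2]
gripper_width: 0.0295
```

>>> {"fn": "apply_moves", "kwargs": {"targets": [[[0, 0, 0, -0.5, 0, 0, -1], [0, 0, 0, -1, 0, 0, -1]]]}}

```text
time_s: 15.55
eef_pos: [0.5654, -0.0418, 0.0405]
tool_rot: [-0.705, 0.709, -0.002, -0.0]
contact_force: [1.8, -6.1, 0.1]
gripper_width: 0.0295
```

>>> {"fn": "apply_moves", "kwargs": {"targets": [[[0, 0, 0, -0.5, 0, 0, -1], [0, 0, 0, -1, 0, 0, -1]]]}}

```text
time_s: 15.75
eef_pos: [0.5654, -0.0408, 0.0405]
tool_rot: [-0.705, 0.709, -0.002, -0.0]
contact_force: [3.1, -5.5, -0.6]
gripper_width: 0.0298
```

>>> {"fn": "apply_moves", "kwargs": {"targets": [[[0, 0, 0, -0.5, 0, 0, -1], [0, 0, 0, -1, 0, 0, -1]]]}}

```text
time_s: 15.95
eef_pos: [0.5654, -0.0398, 0.0405]
tool_rot: [-0.705, 0.709, -0.002, -0.0]
contact_force: [1.7, -6.2, -1.0]
gripper_width: 0.0295
```

>>> {"fn": "apply_moves", "kwargs": {"targets": [[[0, 0, 0, -0.5, 0, 0, -1]]]}}

```text
time_s: 16.05
eef_pos: [0.5653, -0.0393, 0.0405]
tool_rot: [-0.705, 0.709, -0.002, -0.0]
contact_force: [2.0, -5.3, -1.4]
gripper_width: 0.0296
```

>>> {"fn": "apply_moves", "kwargs": {"targets": [[[0, 0, 0, -0.5, 0, 0, -1]]]}}

```text
time_s: 16.15
eef_pos: [0.5654, -0.0388, 0.0405]
tool_rot: [-0.705, 0.709, -0.002, -0.0]
contact_force: [2.2, -5.4, -0.3]
gripper_width: 0.0295
```

>>> {"fn": "apply_moves", "kwargs": {"targets": [[[0, 0, 0, -0.5, 0, 0, -1]]]}}

```text
time_s: 16.25
eef_pos: [0.5653, -0.0383, 0.0404]
tool_rot: [-0.705, 0.709, -0.002, -0.0]
contact_force: [3.4, -5.3, -0.8]
gripper_width: 0.0299
```

>>> {"fn": "apply_moves", "kwargs": {"targets": [[[0, 0, 0, -0.5, 0, 0, -1]]]}}

```text
time_s: 16.35
eef_pos: [0.5654, -0.0378, 0.0404]
tool_rot: [-0.705, 0.709, -0.002, -0.0]
contact_force: [3.0, -5.9, -1.5]
gripper_width: 0.0299
```

Run:
```python
from h import *
from bench import *
o=observe(); print(o["time_s"],o["eef_pos"],o["contact_force"],o["wrist_torque"])
w=camera("top"); cv2.imwrite("pics/t8.png",cv2.resize(w["img"][105:150,85:165],None,fx=9,fy=9,interpolation=cv2.INTER_CUBIC))
```

```text
16.35 [ 0.5653549  -0.03777083  0.04044856] [ 2.99427528 -5.86665818 -1.45136409] [-1.17846441 -0.45342805 -0.2873668 ]
```

View pics/t8.png

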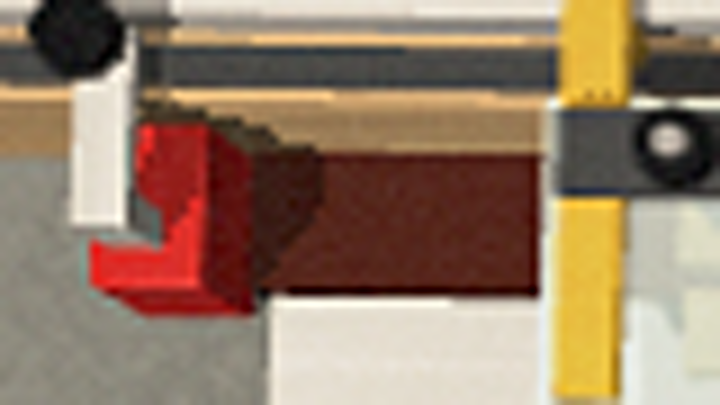

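>>> {"fn": "apply_moves", "kwargs": {"targets": [[[0, 0, 0, -0.5, 0, 0, -1]]]}}

```text
time_s: 16.5
eef_pos: [0.5654, -0.0373, 0.0405]
tool_rot: [-0.705, 0.709, -0.002, -0.0]
contact_force: [2.9, -6.8, -0.3]
gripper_width: 0.0295
```

>>> {"fn": "apply_moves", "kwargs": {"targets": [[[0, 0, 0, -0.5, 0, 0, -1]]]}}

```text
time_s: 16.6
eef_pos: [0.5654, -0.0373, 0.0406]
tool_rot: [-0.705, 0.709, -0.003, -0.001]
contact_force: [1.9, -7.7, 0.4]
gripper_width: 0.0299
```

>>> {"fn": "apply_moves", "kwargs": {"targets": [[[0, 0, 0, -0.5, 0, 0, -1]]]}}

```text
time_s: 16.7
eef_pos: [0.5655, -0.0372, 0.0408]
tool_rot: [-0.705, 0.709, -0.003, -0.001]
contact_force: [1.3, -8.4, -0.0]
gripper_width: 0.0299
```

>>> {"fn": "apply_moves", "kwargs": {"targets": [[[0, 0, 0, -0.5, 0, 0, -1], [0, 0, 0, -0.8, 0, 0, -1]]]}}

```text
time_s: 16.9
eef_pos: [0.5656, -0.0372, 0.041]
tool_rot: [-0.705, 0.709, -0.004, -0.001]
contact_force: [1.9, -9.7, 0.6]
gripper_width: 0.0295
```

```bash
python3 -c "
from bench import *
o=observe(); print(o['time_s'],o['eef_pos'],o['contact_force'],o['wrist_torque'])"
```

```text
16.9 [ 0.56561789 -0.03716261  0.04099273] [ 1.91250714 -9.70192085  0.59026261] [-1.8425899  -0.35321932 -0.21437056]
```

>>> {"fn": "apply_moves", "kwargs": {"targets": [[[0, 0, 0, -0.4, 0, 0, -1], [0, 0, 0, -0.8, 0, 0, -1]]]}}

```text
time_s: 17.1
eef_pos: [0.5657, -0.0371, 0.0412]
tool_rot: [-0.705, 0.709, -0.004, -0.002]
contact_force: [1.2, -11.6, 1.4]
gripper_width: 0.0295
```

>>> {"fn": "apply_moves", "kwargs": {"targets": [[[0, 0, 0, 0, 0, 0, -1]]]}}

```text
time_s: 17.2
eef_pos: [0.5657, -0.0371, 0.0412]
tool_rot: [-0.705, 0.709, -0.004, -0.002]
contact_force: [1.0, -10.0, 0.4]
gripper_width: 0.0296
```

>>> {"fn": "apply_moves", "kwargs": {"targets": [[[0, 0, 0, 0, 0, 0, -1]]]}}

```text
time_s: 17.3
eef_pos: [0.5657, -0.0371, 0.0412]
tool_rot: [-0.705, 0.709, -0.004, -0.002]
contact_force: [0.9, -10.6, 0.3]
gripper_width: 0.0297
```

>>> {"fn": "apply_moves", "kwargs": {"targets": [[[0, 0, 0, -0.3, 0, 0, -1], [0, 0, 0, -0.3, 0, 0, -1], [0, 0, 0, -0.3, 0, 0, -1]]]}}

```text
time_s: 17.6
eef_pos: [0.5657, -0.0371, 0.0413]
tool_rot: [-0.705, 0.709, -0.004, -0.002]
contact_force: [2.5, -11.2, 0.6]
gripper_width: 0.0298
```

>>> {"fn": "apply_moves", "kwargs": {"targets": [[[0, 0, 0, 0, 0, 0, -1], [0, 0, 0, 0, 0, 0, -1]]]}}

```text
time_s: 17.8
eef_pos: [0.5657, -0.037, 0.0412]
tool_rot: [-0.705, 0.709, -0.004, -0.002]
contact_force: [1.1, -11.5, 1.0]
gripper_width: 0.0298
```

>>> {"fn": "apply_moves", "kwargs": {"targets": [[[0, 0, 0, 0, 0, 0, -1], [0, 0, 0, 0, 0, 0, -1]]]}}

```text
time_s: 18.0
eef_pos: [0.5657, -0.0371, 0.0413]
tool_rot: [-0.705, 0.709, -0.004, -0.002]
contact_force: [1.4, -10.7, 1.7]
gripper_width: 0.0298
```

Run:
```python
from h import *
from bench import *
o=observe(); print(o["time_s"],o["eef_pos"],o["contact_force"],o["wrist_torque"])
w=camera("top"); cv2.imwrite("pics/t9.png",cv2.resize(w["img"][105:150,85:165],None,fx=9,fy=9,interpolation=cv2.INTER_CUBIC))
```

```text
18.0 [ 0.56568785 -0.03706341  0.0412669 ] [  1.37394667 -10.70449714   1.71861893] [-2.25590388 -0.25909737 -0.1255242 ]
```

View pics/t9.png

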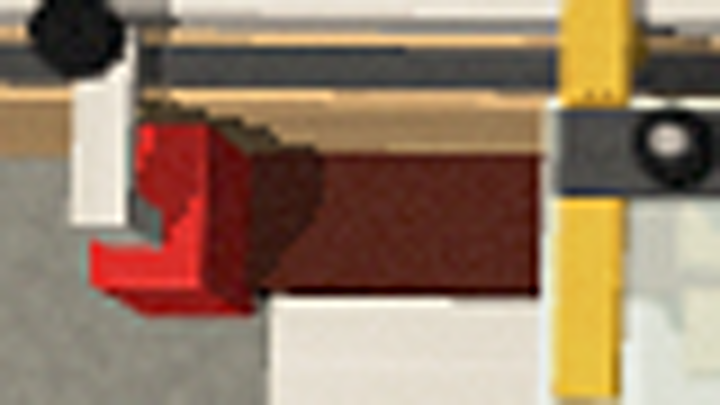

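>>> {"fn": "apply_moves", "kwargs": {"targets": [[[0, 0, 0, 2, 0, 0, -1], [0, 0, 0, 4, 0, 0, -1], [0, 0, 0, 7, 0, 0, -1], [0, 0, 0, 12, 0, 0, -1], [0, 0, 0, 20, 0, 0, -1], [0, 0, 0, 30, 0, 0, -1], [0, 0, 0, 42, 0, 0, -1], [0, 0, 0, 54, 0, 0, -1], [0, 0, 0, 66, 0, 0, -1], [0, 0, 0, 78, 0, 0, -1]]]}}

```text
time_s: 19.05
eef_pos: [0.5639, -0.1118, 0.0397]
tool_rot: [-0.705, 0.709, -0.0, -0.0]
contact_force: [0.2, 0.4, -1.4]
gripper_width: 0.0299
```

>>> {"fn": "apply_moves", "kwargs": {"targets": [[[0, 0, 0, 12, 0, 0, -1], [0, 0, 0, 24, 0, 0, -1], [0, 0, 0, 36, 1, 0, -1], [0, 0, 0, 48, 1, 0, -1], [0, 0, 0, 60, 1, 0, -1], [0, 0, 0, 66, 1, 0, -1], [0, 0, 0, 70, 1, 0, -1], [0, 0, 0, 70, 1, 0, -1], [0, 0, 0, 70, 1, 0, -1]]]}}

```text
time_s: 19.95
eef_pos: [0.5627, -0.1802, 0.0398]
tool_rot: [-0.706, 0.709, 0.0, 0.0]
contact_force: [0.3, -0.2, -1.6]
gripper_width: 0.0296
```

Run:
```python
from h import *
from bench import *
o=observe(); print(o["time_s"],o["eef_pos"],o["tool_rot"],o["contact_force"],o["wrist_torque"])
w=camera("top"); cv2.imwrite("pics/t10.png",cv2.resize(w["img"][90:190,80:320],None,fx=3.3,fy=3.3,interpolation=cv2.INTER_CUBIC))
w=camera("scene"); cv2.imwrite("pics/s10.png",cv2.resize(w["img"][150:300,190:420],None,fx=3.4,fy=3.4,interpolation=cv2.INTER_CUBIC))
```

```text
19.95 [ 0.56265713 -0.1802094   0.03975654] [-7.05548300e-01  7.08661821e-01  1.15809063e-04  8.24385834e-05] [ 0.27977988 -0.2005581  -1.62397248] [-0.03624523 -0.02260976 -0.01732939]
```

View pics/t10.png

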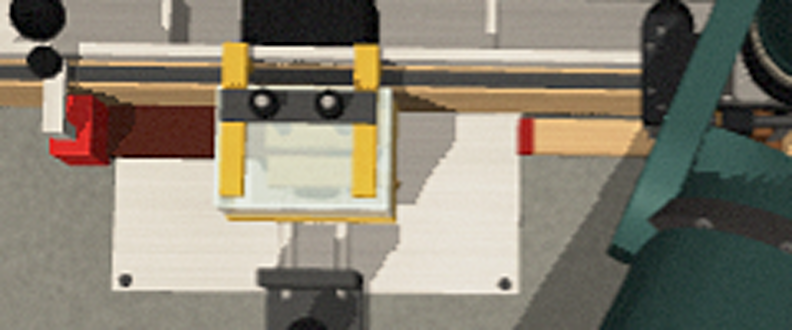

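View pics/s10.png

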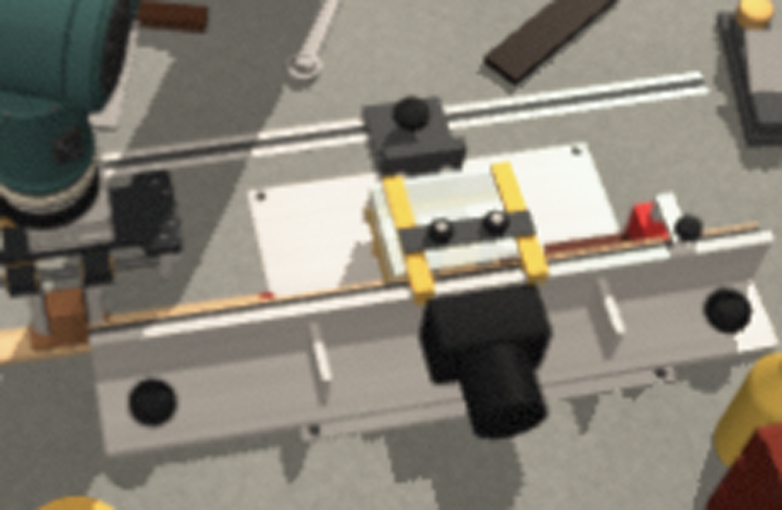

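>>> {"fn": "apply_moves", "kwargs": {"targets": [[[0, 0, 0, 0, 0, 0.3, -1], [0, 0, 0, 0, 0, 0.3, -0.2], [0, 0, 0, 0, 0, 0.3, 0.2], [0, 0, 0, 0, 0, 0.3, 0.2], [0, 0, 0, 0, 0, 0.3, 0.2], [0, 0, 0, 0, 0, 0.3, 0.2]]]}}

```text
time_s: 20.65
eef_pos: [0.5627, -0.1806, 0.0396]
tool_rot: [-0.705, 0.709, -0.0, 0.0]
contact_force: [0.2, 0.0, 0.0]
gripper_width: 0.0562
```

>>> {"fn": "apply_moves", "kwargs": {"targets": [[[0, 0, 0, 0, 0, -5, 0.2], [0, 0, 0, 0, 0, -15, 0.2], [0, 0, 0, 0, 0, -30, 0.2], [0, 0, 0, 0, 0, -50, 0.2], [0, 0, 0, 0, 0, -75, 0.2], [0, 0, 0, 0, 0, -100, 0.2], [0, 0, 0, 0, 0, -130, 0.2], [0, 0, 0, 20, 20, -150, 0.2], [0, 0, 0, 50, 60, -150, 0.2], [0, 0, 0, 90, 100, -150, 0.2]]]}}

```text
time_s: 21.65
eef_pos: [0.4667, -0.266, 0.1927]
tool_rot: [-0.706, 0.708, -0.003, 0.0]
contact_force: [-0.5, -1.1, -0.5]
gripper_width: 0.0565
```

>>> {"fn": "apply_moves", "kwargs": {"targets": [[[0, 0, 0, 40, 30, 0, 0.2], [0, 0, 0, 70, 60, 0, 0.2], [0, 0, 0, 70, 60, 0, 0.2], [0, 0, 0, 70, 60, 0, 0.2]]]}}

```text
time_s: 22.05
eef_pos: [0.4064, -0.3359, 0.191]
tool_rot: [-0.705, 0.71, -0.001, 0.0]
contact_force: [-0.6, 0.3, 0.4]
gripper_width: 0.0566
```

Run:
```python
from h import *
from bench import *
o=observe(); print(o["time_s"],o["eef_pos"],o["contact_force"],o["gripper_width"])
c=camera("top"); cv2.imwrite("pics/t11.png",cv2.resize(c["img"][85:205,70:400],None,fx=2.4,fy=2.4,interpolation=cv2.INTER_CUBIC))
cv2.imwrite("pics/t11b.png",cv2.resize(c["img"][105:150,85:165],None,fx=9,fy=9,interpolation=cv2.INTER_CUBIC))
w=camera("scene"); cv2.imwrite("pics/s11.png",w["img"])
```

```text
22.05 [ 0.40636508 -0.33585814  0.19102177] [-0.57358299  0.2847404   0.40646957] 0.05656260730885854
```

View pics/t11.png

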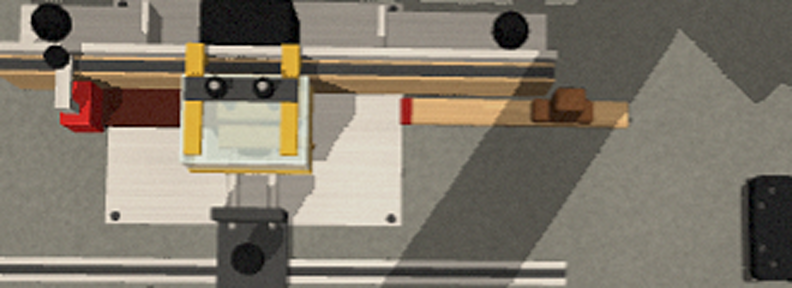

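View pics/t11b.png

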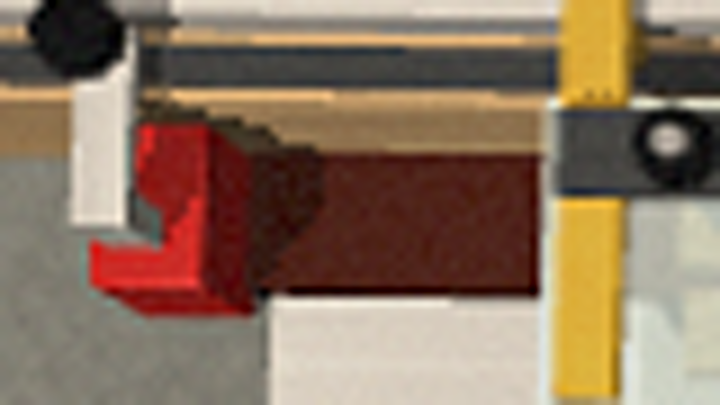

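View pics/s11.png

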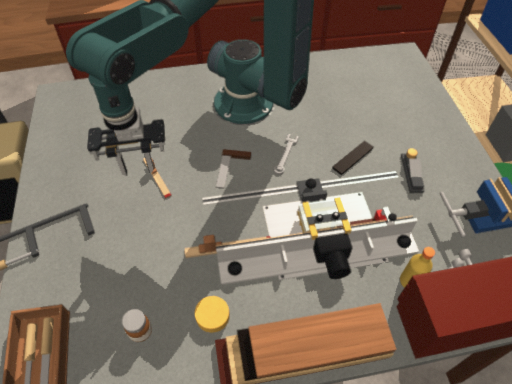

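The blank is unchanged against the stop (crop face at about col 255) and flush to the fence. The stick lies flat outside the guard with its nose at (402,111), and nothing else has moved.

```bash
python3 -c "
from bench import *
print(hand_in()); print(observe()['time_s'])"
```

```text
the job is handed in; nothing more can be done
None
the job is handed in; nothing more can be done
```

The blank is home against the red stop and the fence, and the job is handed in at about 22 s of the 61 s allowed.

- **Feeding:** I took the larger push stick by its handle, with one finger ahead and one behind. I fed the blank along the fence through the guard at a steady drag of about 5 to 5.5 N.
- **Pressing:** Contact with the stop showed as the tool stalling at y ≈ -0.037 m. I held about 10.5 to 11.5 N in total for roughly 0.9 s, which is about 5.5 to 6 N on the stop.
- **Finish:** I drew the stick straight back, released it flat on the bench with its nose about 80 mm short of the guard's mouth, and moved the arm clear.

In the last top view, the stop and blank look the same as during the press, with no gap to the stop or the fence. In the last top and scene views, the stick is outside the guard and the other things on the bench are undisturbed.

- **Single readings:** The force readings scatter by about ±1 N, so the 6 N figure is an average.
- **Stick position:** The top and wrist cameras disagreed by 2 to 3 mm on the handle's position. I settled the stick's sideways position from the top camera.
- **Side force:** A side force of 1 to 3 N showed on the stick during most of the feed.

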